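# Poise the cap of an axle clamp over its seated saddle

### The arm

A 7-joint arm with a two-finger parallel gripper is mounted at the origin on a cart in front of the work surface, level with it; the furniture and walls round the work are solid. World frame = base frame: x ahead of the robot, y to its left, z up, the work surface at z = 0. Lengths are in m, angles in rad, forces in N, time in s.
With the tool pointing down it reaches from about 0.425 to 0.875 m from the base axis. Payload 4.7 kg.
Tool frame: the origin (TCP) lies at the very end of the fingers, on their centre line; the grasp point (between the pads) lies 19 mm behind it; z points along the fingers, y is the line along which they close (so a half turn about z gives the same grasp; the last joint's range is limited). The gripper opens to 87 mm and grips with 3 to 60 N. Pads are 19 mm wide; open, the fingers measure 117 mm over their backs; the gripper's body (75 mm by 190 mm) begins 51 mm behind the grasp point.
Start: joints at [-1.091, 0.321, -0.07, 1.45, 0.023, 1.371, -0.057], TCP at [0.292, 0.581, 0.223] pointing down, gripper open.
Joint ranges: [-2.86, 2.86], [-0.3, 2.09], [-1.38, 1.24], [0.06, 2.45], [-1.56, 4.7], [0.09, 2.05], [-2.69, 2.69]. Speed limits (rad/s): [2.57, 2.57, 3.14, 3.14, 3.14, 3.14, 3.14].

### API

Orientations are given as a rotation vector (axis times angle).
In Python, from bench import get_state, get_image, get_calibration, close_job gives the robot as it stands.
- The arm moves only by the shell command python3 -m crank 'ROWS' [FORCE]. ROWS is JSON, a list of rows, each a list of 5 numbers: the opening, from 0 (shut) to 1 (fully open), then the shift along the world's x, y, z in units of 0.2 m (1.0 is 0.2 m), then the turn about the world's z in units of 2 pi rad (1.0 is 2 pi rad). A call has 1 to 5 rows; each row is the pose to reach, as a shift and turn from the pose commanded when the call began, turning the shorter way round; what a row does not reach only later rows make up. A row lasts 1/8 s, in which the tool goes at most 62.5 mm and 10.7 degrees, less where a joint would pass 70% of its speed; a pose out of reach is approached as far as the arm can. A call with a number of a shift or a turn outside -1 to 1 is refused whole. A call with a gripper value outside its range is refused whole. The fingers move at their own pace and stop on an object; FORCE is the grip in N (left out, the last holds). Time passes only in rows, so rows that repeat a pose let the fingers close. It gives the time, the measured TCP pose, the force, the opening and the grip force at its end, in the units of the state.
- get_state(): the state, without advancing time (a new reading comes with each control period).
- get_image(name): name is "scene" or "top" or "wrist"; returns the picture (400x640x3 uint8, red, green, blue); there is no depth.
- get_calibration(name): a dict with "fovy" (degrees; the focal length in pixels is half the picture's height over the tangent of half this angle, whatever the lens; pixels are square), "cx", "cy" (the principal point, pixels), "R" (3x3) and "t" (3): a world point X has camera coordinates R X + t. Camera axes: x right, y down, z forward; pixel columns grow to the right and rows downward; lengths in m; the calibration is good to about 2 mm. A picture is of the moment at which its call begins: read the wrist's pose just before it. get_calibration takes no time and is no camera call; for the wrist camera it gives the pose at the moment of the call.
- close_job(): hands the job in; it is judged then, once.
The state is a dict: "time": time; "joint_positions": joint angles; "qd": joint speeds; "joint_torque": joint torques, N m; "position": TCP position; "tool_rot": TCP orientation; "ft_force": force on the tool from outside, world axes, zero at the start; "torque": the same for the moment, N m; "grip_width": opening from 0.0 (shut) to 1.0 (fully open); "grip_force": force on a finger pad.
Only numpy, scipy, OpenCV 4.12 (cv2) and the standard library are available. Lean on these libraries where they do the work, as an engineer would, in place of code of your own. Each camera call takes 0.05 s, during which the arm holds its last target. There are 200 camera calls.

### The job

Set the saddle of the axle clamp (the taller aluminium block, groove upwards) fully home in the pocket of the dark steel nest, with its tab in the notch, and let go of it. Then carry the cap (the lower block, groove downwards) over the cartons and finish while still holding it, level and still, about a centimetre above the saddle, square over it with its tab on the same side, so that the mechanic can lay an axle in between. The cap must never touch the saddle, and everything else on the bench stays where it is.

Things in the scene. Friction and masses are not known exactly. Their poses are not given: they have to be found in the camera images.
- nest: Fixed dark steel nest: a base plate 130 x 76 mm, 6 mm thick, carrying a rectangular walled pocket 74 x 40 mm (long side along x), open at the top; walls 10 mm thick, tops 16 mm above the bench (pocket 10 mm deep). Origin at the centre of the underside, on the bench; z up. Its +x end wall has the notch for the tab, 18 mm wide and as deep as the pocket. It is never turned more than 0.4 rad from having the notch point straight away from the robot (world +x).
- nest_floor (a point): Centre of the pocket's floor, 6 mm above the bench; axes as the nest's. A tall fixed bench grinder stands about 10 cm or more behind the nest: keep the gripper from swinging far beyond the nest.
- nest_notch (a point): Middle of the notch in the nest's end wall, at the height of the wall tops, 42 mm along the nest's +x.
- saddle_mid (a point): Centre (half-way up) of the saddle, a loose aluminium block 70 x 36 x 38 mm (x, y, z), about 0.2 kg, standing upright on the bench with a groove 18 mm wide and 10 mm deep along x in its top and four small dark screw holes. x is its length and points to its tab; z up; take it across its 36 mm width (y). Seated, this point is 19 mm above the pocket floor, and the top 28 mm of the block stands clear of the nest's walls. The pocket leaves 2 mm all round it.
- saddle_tab (a point): Middle of the saddle's tab: 14 mm wide, projecting 12 mm from its +x end, the lowest 16 mm of the block only.
- cap_mid (a point): Centre (half-way up) of the cap, a loose aluminium block 70 x 36 x 30 mm (x, y, z), about 0.16 kg, lying with its groove (18 mm wide, 10 mm deep, along x) underneath and four screw heads on its flat top. x is its length and points to its tab; z up; take it across its 36 mm width (y). Its underside is 15 mm below this point. Above the saddle with a 10 mm gap, this point is 44 mm above saddle_mid.
- cap_tab (a point): Middle of the cap's tab: 14 mm wide, projecting 12 mm from its +x end over the block's full height.
- carton: Black pedal carton, 127 x 202 x 46 mm, lying with its long side (its y) roughly along the world x between the blocks and the nest. Origin at the centre of its underside. Obstacle, not to be moved.
- pad_box: Small red-and-white carton, 60 x 90 x 28 mm, lying on top of the pedal carton, its top 74 mm above the bench. Origin at the centre of its underside. Obstacle, not to be moved.
- bearing: Ring bearing, 26 mm across, 10 mm high, flat on the bench between the blocks. Origin at the centre of its underside. To be left alone.
- hex_key: L-shaped hex key, 92 x 32 x 4 mm, flat on the bench between the blocks. Origin at the centre of its underside. To be left alone.
- jar: Open glass jar, 67 mm across, 86 mm high, behind the cartons. Origin at the centre of its underside. To be left alone.
- tape: Roll of tape lying flat, 96 mm across, 24 mm high, to the right of the nest. Origin at the centre of its underside. To be left alone.

How it is judged:
On the way:
1. the saddle sits fully home in the nest, tab in the notch, released (x of saddle_mid in the frame of nest_floor between -0.004 and 0.004 m and y of saddle_mid in the frame of nest_floor between -0.004 and 0.004 m and z of saddle_mid in the frame of nest_floor between 0.016 and 0.022 m and x of saddle_tab in the frame of nest_floor above 0.03 m and angle between saddle_mid's own z axis and vertical below 0.08 rad and contact force between the fingers and saddle below 0.05 N and linear speed of saddle below 0.02 m/s), for 0.2 s.
At the end, for the whole second after the job is handed in: Saddle home in the pocket (within 4 mm, height 3 mm), tab in notch, released; cap held still, level within 0.1 rad, 3 to 19 mm above the saddle, centred within 6 mm each way, square within 0.12 rad, tabs on the same side, touching neither saddle nor nest (x of saddle_mid in the frame of nest_floor between -0.004 and 0.004 m and y of saddle_mid in the frame of nest_floor between -0.004 and 0.004 m and z of saddle_mid in the frame of nest_floor between 0.016 and 0.022 m and x of saddle_tab in the frame of nest_floor above 0.03 m and angle between saddle_mid's own z axis and vertical below 0.08 rad and contact force between each of the fingers, cap and saddle below 0.05 N and x of cap_mid in the frame of saddle_mid between -0.006 and 0.006 m and y of cap_mid in the frame of saddle_mid between -0.006 and 0.006 m and z of cap_mid in the frame of saddle_mid between 0.037 and 0.053 m and x of cap_tab in the frame of saddle_mid above 0.03 m and angle between the x axis of cap_mid and the x axis of saddle_mid, either way round below 0.12 rad and angle between cap_mid's own z axis and vertical below 0.1 rad and contact force between the fingers and cap above 1 N and contact force between cap and nest below 0.05 N and linear speed of cap below 0.02 m/s); the arm keeps its last pose, push and grip.
It fails at once if the cap touches the saddle (contact force between cap and saddle above 0.5 N).
It fails at once if one of the black pedal carton, the small red-and-white box on the carton is moved more than 3 cm (distance of any of carton, pad_box from where it was at the start of the episode above 0.03 m).
It fails at once if one of the ring bearing, the hex key is moved more than 3 cm (distance of any of bearing, hex_key from where it was at the start of the episode above 0.03 m).
It fails at once if one of the glass jar, the roll of tape is moved more than 3 cm (distance of any of jar, tape from where it was at the start of the episode above 0.03 m).
It also fails if it takes over 72 s, if anything falls off the work surface, if the arm or the gripper's body presses on something with over 40 N, if the wrist force passes 120 N, or if a joint passes its speed limit or range.

## Working session

There is one attempt and no reset: what is moved stays moved. The work goes in short steps, Python scripts to look and compute and a shell command to move; the robot and the scene stay as the last step left them, time stands still between calls to the robot, and variables do not carry over. Pictures are saved under pics/ and viewed, at most 10 in all, crops included, and the job is handed in when it is done.

```bash
mkdir -p pics; ls; python3 - <<'E'
from bench import *
import cv2
for n in ("scene","top"):
    cv2.imwrite(f"pics/{n}0.png",get_image(n)[:,:,::-1])
    c=get_calibration(n);print(n,c)
s=get_state();print(s['position'],s['tool_rot'],s['grip_width'],s['time'])
E
```

```text
pics
scene {'fovy': 44.82610120271909, 'cx': 321.40785323637994, 'cy': 196.39961644478092, 'R': array([[ 0.48639816, -0.87372834, -0.00395296],
       [-0.59531128, -0.32808707, -0.73345985],
       [ 0.63954774,  0.35910676, -0.67972128]]), 't': array([-0.29880509,  0.39383939,  1.11086643])}
top {'fovy': 52.67409729119539, 'cx': 320.8635417990837, 'cy': 200.91506789666795, 'R': array([[ 0.01893821, -0.99980614, -0.00538707],
       [-0.99122665, -0.01807023, -0.13093202],
       [ 0.13080929,  0.00781943, -0.99137671]]), 't': array([-0.02016092,  0.57711495,  1.4215997 ])}
[0.29177389 0.58028895 0.22157792] [-7.24964645e-01 -3.05649010e+00  2.62721947e-03] 1.0005425756639255 0.1
```

View pics/top0.png

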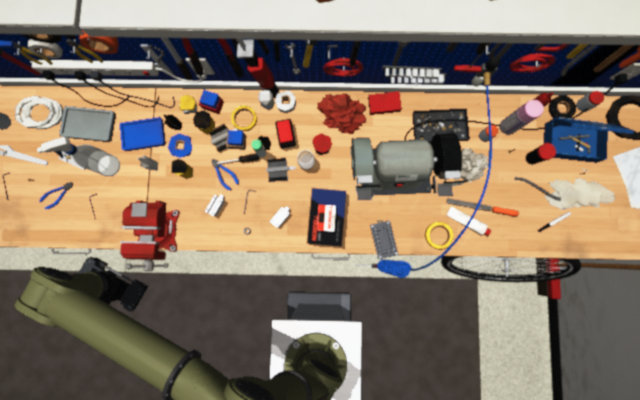

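View pics/scene0.png

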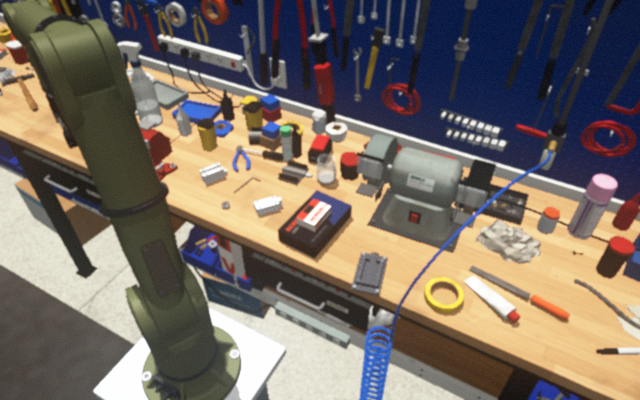

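The top view shows the blocks at about (214,205) and (281,216), the pedal carton at (327,216), the nest at (384,238) and the tape at (439,235). I'll enlarge both views.

```bash
cat > h.py <<'E'
from bench import *
import numpy as np, cv2
from scipy.spatial.transform import Rotation as Ro
def cal(n):
    c=get_calibration(n); return 200/np.tan(np.radians(c['fovy'])/2),c['cx'],c['cy'],np.array(c['R']),np.array(c['t'])
def ray(c,u,v,z):
    f,cx,cy,R,t=c; d=R.T@np.array([(u-cx)/f,(v-cy)/f,1]); o=-R.T@t
    return o+d*(z-o[2])/d[2]
def proj(c,X):
    f,cx,cy,R,t=c; p=R@np.array(X)+t; return np.array([f*p[0]/p[2]+cx,f*p[1]/p[2]+cy])
E
python3 - <<'E'
from h import *
c=cal('top')
for n,u,v,z in(("b1",214,205,.03),("b2",281,216,.03),("nest",384,238,.01),("carton",327,216,.046),("jar",307,159,.086),("bearing",247,231,.01)): print(n,ray(c,u,v,z))
t=cv2.imread('pics/top0.png')[180:262,190:290+120]; s=cv2.imread('pics/scene0.png')[155:220,190:290]
n=cv2.imread('pics/scene0.png')[240:300,340:400]
a=cv2.resize(t,None,fx=3.6,fy=3.6,interpolation=cv2.INTER_CUBIC);b=cv2.resize(s,None,fx=4.4,fy=4.4,interpolation=cv2.INTER_CUBIC);d=cv2.resize(n,None,fx=4.7,fy=4.7,interpolation=cv2.INTER_CUBIC)
o=np.zeros((590,800,3),np.uint8);o[:a.shape[0],:a.shape[1]]=a;o[300:300+b.shape[0],:b.shape[1]]=b;o[300:300+d.shape[0],460:460+d.shape[1]]=d
cv2.imwrite('pics/z.png',o)
s=get_state();print(Ro.from_rotvec(s['tool_rot']).as_matrix().round(3))
w=cal('wrist');print('cam in tool',Ro.from_rotvec(s['tool_rot']).as_matrix().T@(-w[3].T@w[4]-s['position']),(Ro.from_rotvec(s['tool_rot']).as_matrix().T@w[3].T).round(3),w[0])
E
```

```text
b1 [0.55639044 0.37847702 0.03      ]
b2 [0.5207879  0.13372488 0.03      ]
nest [ 0.44930408 -0.24125222  0.01      ]
carton [ 0.52234275 -0.03245651  0.046     ]
jar [0.71985443 0.04211541 0.086     ]
bearing [0.46541654 0.25824124 0.01      ]
[[-0.893  0.449 -0.001]
 [ 0.449  0.893 -0.002]
 [-0.    -0.002 -1.   ]]
cam in tool [ 0.08316374 -0.00039796 -0.16300926] [[-0.001 -0.952 -0.306]
 [ 1.    -0.001 -0.001]
 [ 0.001 -0.306  0.952]] 279.630422923195
```

View pics/z.png

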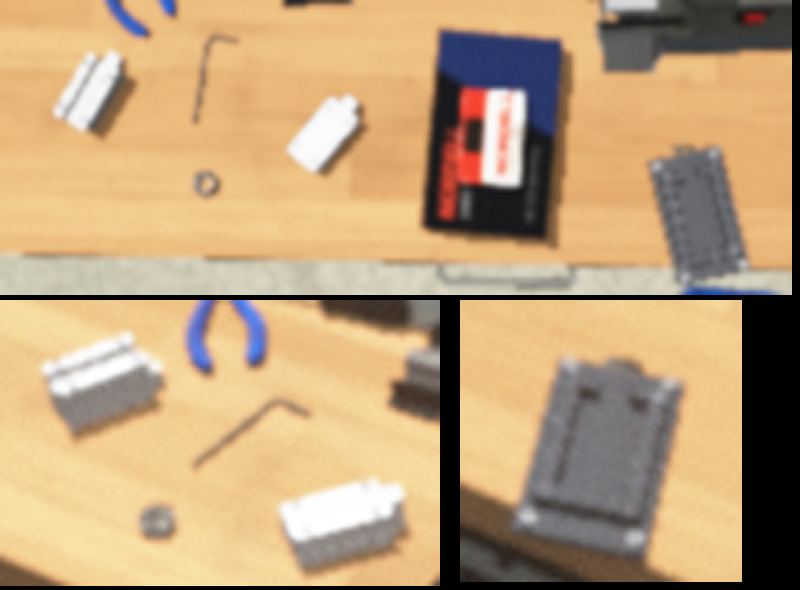

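The left block at (214,205) is the saddle: it has the groove on top and its tab points up and right. The block at (281,216) is the cap, with its tab also up and right. The nest's notch is at the far side. Next I move over the saddle.

```bash
python3 -m crank '[[1,0,-0.3,0,0],[1,0,-0.6,0,0],[1,0.1,-0.9,0,-0.025],[1,0.4,-1,0,-0.025],[1,0.7,-1,0,-0.025]]' 20; python3 -m crank '[[1,0.3,0,0,0],[1,0.6,0,0,0],[1,0.6,0,0,0],[1,0.6,0,0,0]]'
python3 - <<'E'
from h import *
s=get_state();print(s['position'],s['time'])
np.save('w1.npy',np.array(cal('wrist'),dtype=object),allow_pickle=True)
cv2.imwrite('pics/w1.png',get_image('wrist')[:,:,::-1])
E
```

```text
time: 0.72
position: [0.4334, 0.3786, 0.2233]
tool_rot: [0.964, 2.989, 0.001]
ft_force: [0.2, 1.2, 0.6]
grip_width: 1.001
grip_force: 0.0
time: 1.23
position: [0.5511, 0.3809, 0.2216]
tool_rot: [-0.962, -2.989, 0.002]
ft_force: [-0.4, -0.7, 0.7]
grip_width: 1.002
grip_force: 0.0
[0.55109    0.38089232 0.2215752 ] 1.225
```

View pics/w1.png

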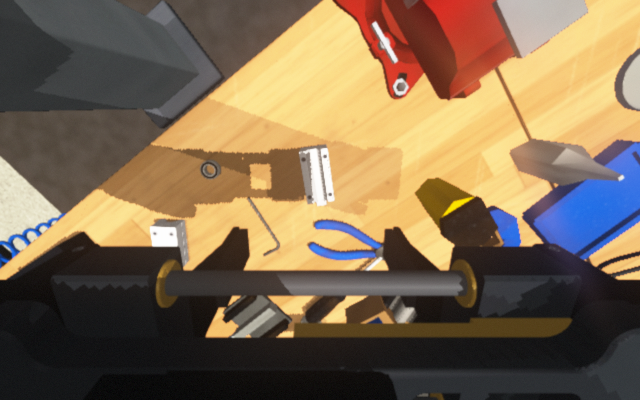

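The saddle's top face is at about (316,174), between the fingers. The bearing is at (210,170), the hex key at (265,230), and the cap at (168,238) is partly hidden. Next I segment the saddle.

```bash
cat >> h.py <<'E'
def blob(im,u,v,r,lo=120,sat=45,name=None):
    hsv=cv2.cvtColor(im,cv2.COLOR_BGR2HSV); m=((hsv[:,:,1]<sat)&(hsv[:,:,2]>lo)).astype(np.uint8)
    k=np.zeros_like(m); k[v-r:v+r,u-r:u+r]=1; m=cv2.morphologyEx(m*k,cv2.MORPH_CLOSE,np.ones((3,3),np.uint8))
    n,l,st,ce=cv2.connectedComponentsWithStats(m); i=1+np.argmax(st[1:,4]); m=(l==i).astype(np.uint8)
    c=max(cv2.findContours(m,cv2.RETR_EXTERNAL,cv2.CHAIN_APPROX_NONE)[0],key=cv2.contourArea)
    return m,c[:,0,:].astype(float)
def rect(c,cnt,z):
    P=np.array([ray(c,u,v,z)[:2] for u,v in cnt]); 
    return cv2.minAreaRect((P*1000).astype(np.float32))
E
python3 - <<'E'
from h import *
im=cv2.imread('pics/w1.png');c=np.load('w1.npy',allow_pickle=True)
for lo in(110,150,190):
    m,cn=blob(im,316,174,45,lo); print(lo,m.sum(),rect(c,cn,.038))
crop=im[130:220,265:365]; a=cv2.resize(crop,None,fx=4,fy=4,interpolation=cv2.INTER_NEAREST)
b=cv2.resize(m[130:220,265:365]*255,None,fx=4,fy=4,interpolation=cv2.INTER_NEAREST)
cv2.imwrite('pics/w1z.png',np.hstack([a,cv2.cvtColor(b,cv2.COLOR_GRAY2BGR)]))
E
```

```text
110 1511 ((556.131591796875, 378.70855712890625), (35.64515686035156, 76.6838150024414), 63.01294708251953)
150 1420 ((556.4321899414062, 378.798828125), (35.6067008972168, 76.23164367675781), 63.407405853271484)
190 1074 ((557.46142578125, 381.1716613769531), (35.018131256103516, 75.83151245117188), 68.1144027709961)
```

View pics/w1z.png

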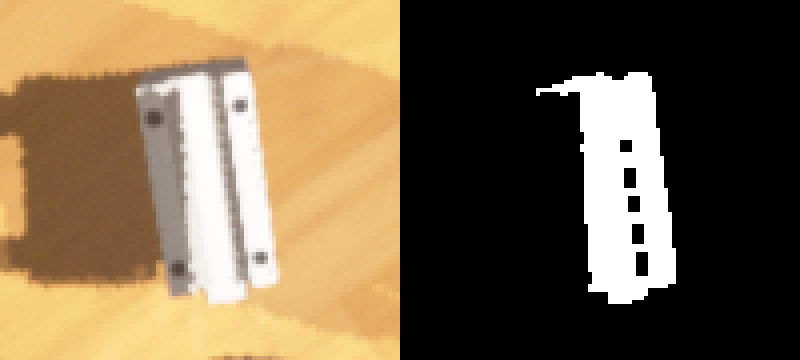

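The crop shows the top face corners at about (135,86), (246,70), (279,285) and (170,296), in 4x zoom. The holes are at (154,118), (240,105), (260,258) and (178,270), and the tab is at the bottom.

```bash
cat >> h.py <<'E'
def quad(c,px,z):
    # px order: back-left.. given as tail two, tab two -> centre, yaw, sides
    P=np.array([ray(c,u,v,z)[:2] for u,v in px]); 
    a=(P[2]+P[3]-P[0]-P[1])/2
    return P.mean(0).round(4), np.arctan2(a[1],a[0]).round(4), [np.linalg.norm(P[i]-P[(i+1)%4]).round(4) for i in range(4)]
E
python3 - <<'E'
from h import *
c=np.load('w1.npy',allow_pickle=True)
for q in ([(135,86),(246,70),(279,285),(170,296)],[(154,118),(240,105),(260,258),(178,270)]):
    print(quad(c,np.array(q)/4+[264.5,129.5],.038))
s=get_state();M=Ro.from_rotvec(s['tool_rot']).as_matrix();print(s['position'],np.arctan2(M[1,1],M[0,1]), c[3].T@-c[4])
E
```

```text
(array([0.5547, 0.3785]), np.float64(-0.4684), [np.float64(0.0347), np.float64(0.0712), np.float64(0.036), np.float64(0.0699)])
(array([0.5553, 0.3782]), np.float64(-0.4834), [np.float64(0.0272), np.float64(0.0506), np.float64(0.027), np.float64(0.0506)])
[0.5505173  0.38148042 0.22230897] 0.9493785721599619 [0.48383177 0.42935529 0.38470493]
```

```bash
python3 -m crank '[[1,0.022,-0.016,-0.25,0.023],[1,0.022,-0.016,-0.5,0.023],[1,0.022,-0.016,-0.8,0.023],[1,0.022,-0.016,-0.8,0.023]]' 25; python3 -m crank '[[1,0,0,-0.13,0],[1,0,0,-0.235,0],[1,0,0,-0.235,0],[1,0,0,-0.235,0]]'; python3 -m crank '[[0.2,0,0,0,0],[0.2,0,0,0,0],[0.2,0,0,0,0],[0.2,0,0,0,0],[0.2,0,0,0,0]]'
```

```text
time: 1.78
position: [0.5511, 0.3762, 0.0582]
tool_rot: [-0.739, -3.046, 0.011]
ft_force: [-0.9, 0.8, 0.1]
grip_width: 0.999
grip_force: 0.0
time: 2.28
position: [0.557, 0.3782, 0.0172]
tool_rot: [0.744, 3.051, 0.003]
ft_force: [-0.1, 0.0, 1.0]
grip_width: 0.998
grip_force: 0.0
time: 2.9
position: [0.5564, 0.3775, 0.0155]
tool_rot: [0.744, 3.052, -0.0]
ft_force: [-0.1, 0.2, -0.0]
grip_width: 0.516
grip_force: 0.0
```

```bash
python3 -m crank '[[0.2,0,0,0,0],[0.2,0,0,0,0],[0.2,0,0,0,0],[0.2,0,0,0,0]]' 25; python3 -m crank '[[0.2,0,0,0.1,0],[0.2,0,0,0.4,0],[0.2,0,0,0.7,0],[0.2,0,0,0.9,0],[0.2,0,0,0.9,0]]'
python3 - <<'E'
from h import *
s=get_state();M=Ro.from_rotvec(s['tool_rot']).as_matrix();print(s['position'],np.arctan2(M[1,1],M[0,1]))
np.save('w2.npy',np.array(cal('wrist'),dtype=object),allow_pickle=True)
im=get_image('wrist')[:,:,::-1];cv2.imwrite('pics/w2full.png',im)
cv2.imwrite('pics/w2.png',cv2.resize(im[170:300,220:420],None,fx=4,fy=4,interpolation=cv2.INTER_NEAREST))
E
```

```text
time: 3.4
position: [0.5564, 0.3777, 0.0156]
tool_rot: [0.744, 3.052, 0.0]
ft_force: [0.8, 1.7, -0.9]
grip_width: 0.409
grip_force: 25.0
time: 4.03
position: [0.5585, 0.3787, 0.2015]
tool_rot: [0.743, 3.046, 0.011]
ft_force: [0.7, 0.6, -2.3]
grip_width: 0.41
grip_force: 25.0
[0.55846388 0.37872735 0.20154739] 1.0922122143743302
```

View pics/w2.png

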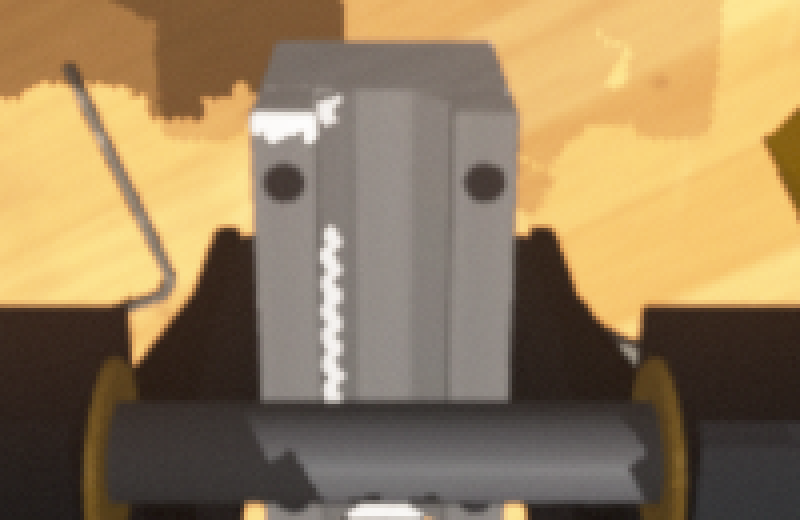

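The saddle is held straight. The tail edge corners are at zoom (250,110) and (517,110), and the tail holes are at (285,182) and (485,182).

```bash
python3 - <<'E'
from h import *
c=np.load('w2.npy',allow_pickle=True)
p=np.array([.55846,.37873,.20155]);a=1.0922
y=np.array([np.cos(a),np.sin(a)]);x=np.array([np.sin(a),-np.cos(a)])  # x = block forward
for q in [(250,110),(517,110),(285,182),(485,182),(295,496),(475,496)]:
    P=ray(c,q[0]/4+219.5,q[1]/4+169.5,p[2]+.0225)[:2]-p[:2]; print(q,(P@x).round(4),(P@y).round(4))
# cap & nest from the top view corners
im=cv2.imread('pics/top0.png');t=cal('top')
k=lambda u,v:(u/3.6+190,v/3.6+180)
print('nest plate corners',quad(t,[k(682,282),k(747,270),k(716,150),k(651,165)],.006))
E
```

```text
(250, 110) -0.0365 -0.0185
(517, 110) -0.0364 0.0168
(285, 182) -0.0263 -0.0142
(485, 182) -0.0262 0.0128
(295, 496) 0.0241 -0.0141
(475, 496) 0.0243 0.0127
nest plate corners (array([ 0.4418, -0.2424]), np.float64(0.2563), [np.float64(0.0667), np.float64(0.1244), np.float64(0.0681), np.float64(0.1213)])
```

```bash
python3 -m crank '[[0.2,-0.05,-0.2,0,0],[0.2,-0.1,-0.45,0,0.02],[0.2,-0.15,-0.7,0,0.04],[0.2,-0.2,-0.95,0,0.06],[0.2,-0.2,-1,0,0.06]]'; python3 -m crank '[[0.2,0,-0.25,0,0],[0.2,0,-0.5,0,0.02],[0.2,0,-0.75,0,0.04],[0.2,0,-1,0,0.057],[0.2,0,-1,0,0.057]]'; python3 -m crank '[[0.2,-0.03,-0.25,0,0],[0.2,-0.06,-0.5,0,0],[0.2,-0.1,-0.75,0,0],[0.2,-0.13,-1,0,0],[0.2,-0.13,-1.0,0,0]]'; python3 -m crank '[[0.2,0,-0.04,0,0],[0.2,0,-0.04,0,0],[0.2,0,-0.04,0,0]]'
python3 - <<'E'
from h import *
s=get_state();M=Ro.from_rotvec(s['tool_rot']).as_matrix();print(s['position'],np.arctan2(M[1,1],M[0,1]))
np.save('w3.npy',np.array(cal('wrist'),dtype=object),allow_pickle=True)
im=get_image('wrist')[:,:,::-1];cv2.imwrite('pics/w3full.png',im)
cv2.imwrite('pics/w3.png',cv2.resize(im[50:200,220:420],None,fx=4,fy=4,interpolation=cv2.INTER_NEAREST))
E
```

```text
time: 4.7
position: [0.5149, 0.1723, 0.1937]
tool_rot: [-0.167, -3.134, 0.005]
ft_force: [1.5, 0.7, -3.3]
grip_width: 0.414
grip_force: 25.0
time: 5.32
position: [0.5153, -0.0272, 0.1943]
tool_rot: [0.39, -3.115, 0.002]
ft_force: [-0.1, 0.2, -2.5]
grip_width: 0.409
grip_force: 25.0
time: 5.95
position: [0.4887, -0.226, 0.1946]
tool_rot: [0.39, -3.115, 0.002]
ft_force: [-0.6, 0.4, -2.5]
grip_width: 0.413
grip_force: 25.0
time: 6.32
position: [0.4908, -0.2291, 0.1953]
tool_rot: [0.405, -3.115, -0.001]
ft_force: [-0.6, 1.0, -2.1]
grip_width: 0.412
grip_force: 25.0
[ 0.49079615 -0.22905468  0.19533306] 1.8295175153232939
```

View pics/w3.png

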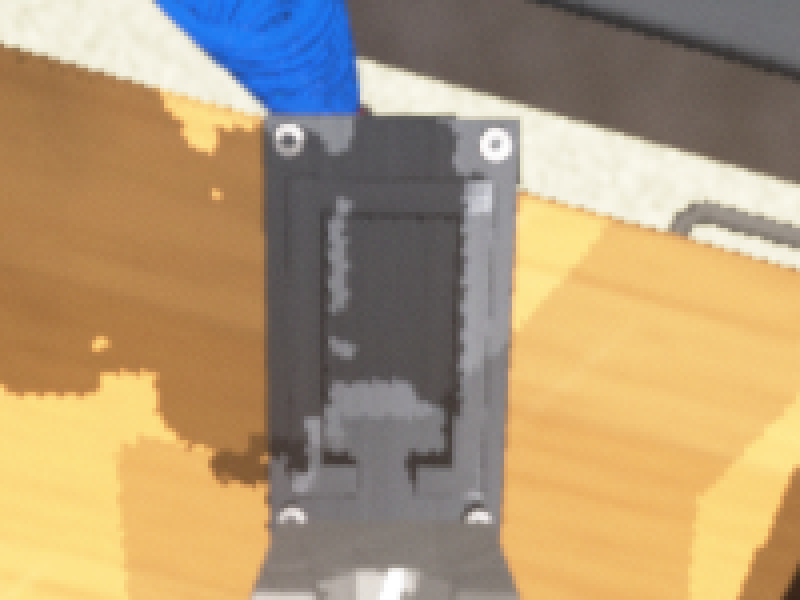

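The nest is fully visible. In 4x zoom, the plate corners at the near end are (266,116) and (520,120), the outer wall corners are about (287,180), (493,180), (290,496) and (484,496), and the pocket's top edges run about x=320..463, y=212..467. The notch is at (385,480).

```bash
python3 - <<'E'
from h import *
c=np.load('w3.npy',allow_pickle=True)
k=lambda L:[(u/4+219.5,v/4+49.5) for u,v in L]
print('pocket',quad(c,k([(320,211),(464,211),(458,467),(322,467)]),.016))
print('outer',quad(c,k([(287,180),(493,180),(484,496),(290,496)]),.016))
print('screws',quad(c,k([(289,140),(496,145),(477,519),(292,519)]),.008))
p=np.array([.4908,-.2291]);a=1.8295
y=np.array([np.cos(a),np.sin(a)]);x=np.array([np.sin(a),-np.cos(a)])
for n,L,z in(('platetail',[(266,116),(520,120)],.006),('outertail',[(287,180),(493,180)],.016),('pockettail',[(320,211),(464,211)],.016),('pocketnotch',[(322,467),(458,467)],.016),('outernotch',[(290,496),(484,496)],.016),('notch',[(356,485),(411,485)],.016),('platesides',[(267,350),(511,350)],.006)):
    for u,v in k(L):
        P=ray(c,u,v,z)[:2]-p; print(n,(P@x).round(4),(P@y).round(4))
E
```

```text
pocket (array([ 0.444 , -0.2409]), np.float64(0.2516), [np.float64(0.0419), np.float64(0.0758), np.float64(0.0424), np.float64(0.0758)])
outer (array([ 0.4446, -0.2415]), np.float64(0.2492), [np.float64(0.0594), np.float64(0.0936), np.float64(0.0609), np.float64(0.0936)])
screws (array([ 0.4441, -0.2417]), np.float64(0.237), [np.float64(0.0606), np.float64(0.1131), np.float64(0.0598), np.float64(0.1144)])
platetail -0.1126 -0.0359
platetail -0.1114 0.0383
outertail -0.0946 -0.0295
outertail -0.0946 0.03
pockettail -0.0861 -0.0201
pockettail -0.0861 0.0218
pocketnotch -0.0103 -0.0209
pocketnotch -0.0103 0.0215
outernotch -0.0011 -0.0311
outernotch -0.001 0.0298
notch -0.0046 -0.0103
notch -0.0046 0.0069
platesides -0.0452 -0.0379
platesides -0.0451 0.0379
```

```bash
python3 -m crank '[[0.2,-0.226,-0.056,0,-0.002],[0.2,-0.226,-0.056,-0.25,-0.002],[0.2,-0.226,-0.056,-0.5,-0.002],[0.2,-0.226,-0.056,-0.75,-0.002],[0.2,-0.226,-0.056,-0.75,-0.002]]'; python3 -m crank '[[0.2,0,0,0,0],[0.2,0,0,0,0]]'
python3 - <<'E'
from h import *
s=get_state();M=Ro.from_rotvec(s['tool_rot']).as_matrix();print(s['position'],np.arctan2(M[1,1],M[0,1])-np.pi/2)
np.save('w4.npy',np.array(cal('wrist'),dtype=object),allow_pickle=True)
im=get_image('wrist')[:,:,::-1];cv2.imwrite('pics/w4full.png',im)
cv2.imwrite('pics/w4.png',cv2.resize(im[60:260,190:450],None,fx=3,fy=3,interpolation=cv2.INTER_NEAREST))
E
```

```text
time: 7.0
position: [0.4419, -0.2396, 0.0425]
tool_rot: [0.383, -3.11, -0.006]
ft_force: [-0.2, -0.1, -2.4]
grip_width: 0.411
grip_force: 25.0
time: 7.25
position: [0.4472, -0.2424, 0.048]
tool_rot: [-0.383, 3.114, -0.003]
ft_force: [-0.1, -0.3, -2.9]
grip_width: 0.409
grip_force: 25.0
[ 0.44721289 -0.24235012  0.04804193] 0.24450584447348778
```

View pics/w4.png

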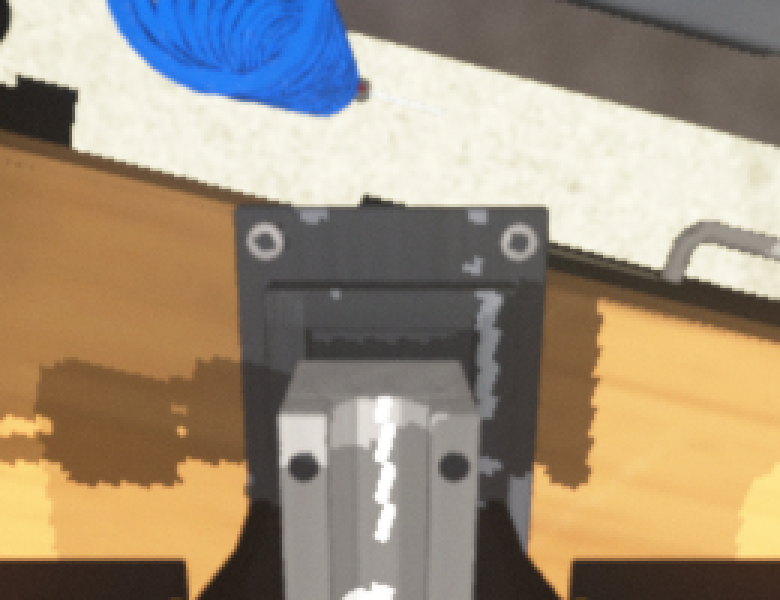

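The saddle is above the pocket. In 3x zoom, the pocket tail edge is at y=329 with corners x=306 and 476. The block's tail bottom edge is at y=360, x=297..468, and its top edge is at y=411, x=277..480. The plate's tail corners are (236,207) and (548,207), and the screws are at (265,242) and (519,242).

```bash
python3 - <<'E'
from h import *
c=np.load('w4.npy',allow_pickle=True)
s=get_state();print(s['position'],s['time'])
p=np.array([.44721,-.24235,.048]);a=.2445
x=np.array([np.cos(a),np.sin(a)]);y=np.array([-np.sin(a),np.cos(a)])
for n,L,z in(('platetail',[(236,207),(548,207)],.006),('outertail',[(265,286),(512,286)],.016),('pockettail',[(306,329),(476,329)],.016),('screws',[(265,242),(519,242)],.007),('blocktop',[(277,411),(480,411)],p[2]+.0225),('holes',[(303,466),(454,466)],p[2]+.0225),('blockbottom',[(297,360),(468,360)],p[2]-.0155)):
    for u,v in L:
        P=ray(c,u/3+189.7,v/3+59.7,z)[:2]-p[:2]; print(n,(P@x).round(4),(P@y).round(4))
E
```

```text
[ 0.44700352 -0.24225238  0.04783155] 7.3
platetail -0.067 -0.0354
platetail -0.0669 0.039
outertail -0.0498 -0.0279
outertail -0.0498 0.0298
pockettail -0.0395 -0.0186
pockettail -0.0395 0.0217
screws -0.0588 -0.0287
screws -0.0588 0.0324
blocktop -0.0373 -0.0192
blocktop -0.0373 0.0166
holes -0.0268 -0.0149
holes -0.0268 0.0123
blockbottom -0.0364 -0.0193
blockbottom -0.0363 0.0183
```

```bash
python3 -m crank '[[0.2,0,0,0,0],[0.2,0,0,0,0],[0.2,0,0,0,0]]'
```

```text
time: 7.68
position: [0.4452, -0.2416, 0.0458]
tool_rot: [-0.383, 3.118, 0.0]
ft_force: [0.4, -0.4, -1.6]
grip_width: 0.408
grip_force: 25.0
```

```bash
python3 -m crank '[[0.2,0.002,0.006,-0.03,0],[0.2,0.002,0.006,-0.05,0],[0.2,0.002,0.006,-0.055,0],[0.2,0.002,0.006,-0.055,0],[0.2,0.002,0.006,-0.055,0]]';python3 -m crank '[[0.2,0,0,-0.015,0],[0.2,0,0,-0.03,0],[0.2,0,0,-0.045,0],[0.2,0,0,-0.045,0],[0.2,0,0,-0.045,0]]'
```

```text
time: 8.3
position: [0.4457, -0.2406, 0.0347]
tool_rot: [-0.382, 3.118, -0.0]
ft_force: [0.4, 0.1, -2.0]
grip_width: 0.413
grip_force: 25.0
time: 8.93
position: [0.4456, -0.2405, 0.0256]
tool_rot: [0.383, -3.118, -0.0]
ft_force: [0.7, -0.4, -1.9]
grip_width: 0.412
grip_force: 25.0
```

It has entered the pocket without force, so I lower it the rest of the way.

```bash
python3 -m crank '[[0.2,0,0,-0.01,0],[0.2,0,0,-0.02,0],[0.2,0,0,-0.023,0],[0.2,0,0,-0.023,0]]';python3 -m crank '[[0.6,0,0,0,0],[0.6,0,0,0,0],[0.6,0,0,0,0],[0.6,0,0,0,0],[0.6,0,0,0,0]]'
```

```text
time: 9.43
position: [0.4457, -0.2405, 0.0215]
tool_rot: [-0.383, 3.118, 0.001]
ft_force: [-3.1, 1.8, 5.3]
grip_width: 0.413
grip_force: 25.0
time: 10.05
position: [0.4456, -0.2405, 0.0209]
tool_rot: [0.383, -3.118, -0.0]
ft_force: [-0.1, -0.1, 0.3]
grip_width: 0.597
grip_force: 0.0
```

```bash
python3 -m crank '[[0.7,0,0,0.1,0],[1,0,0,0.4,0],[1,0,0,0.7,0],[1,0,0,0.9,0],[1,0,0,0.9,0]]';python3 -m crank '[[1,0,0,0,0],[1,0,0,0,0],[1,0,0,0,0],[1,0,0,0,0],[1,0,0,0,0]]'
python3 - <<'E'
from h import *
s=get_state();M=Ro.from_rotvec(s['tool_rot']).as_matrix();print(s['position'],np.arctan2(M[1,1],M[0,1])-np.pi/2)
np.save('w5.npy',np.array(cal('wrist'),dtype=object),allow_pickle=True)
im=get_image('wrist')[:,:,::-1];cv2.imwrite('pics/w5full.png',im)
cv2.imwrite('pics/w5.png',cv2.resize(im[100:250,220:420],None,fx=4,fy=4,interpolation=cv2.INTER_NEAREST))
E
```

```text
time: 10.68
position: [0.4477, -0.2415, 0.2046]
tool_rot: [-0.382, 3.111, -0.004]
ft_force: [0.7, -0.6, -1.1]
grip_width: 0.983
grip_force: 0.0
time: 11.3
position: [0.4455, -0.2404, 0.2007]
tool_rot: [0.383, -3.118, -0.0]
ft_force: [-0.9, 1.2, -0.7]
grip_width: 1.006
grip_force: 0.0
[ 0.44548156 -0.24044165  0.20072834] 0.24415067156611192
```

View pics/w5.png

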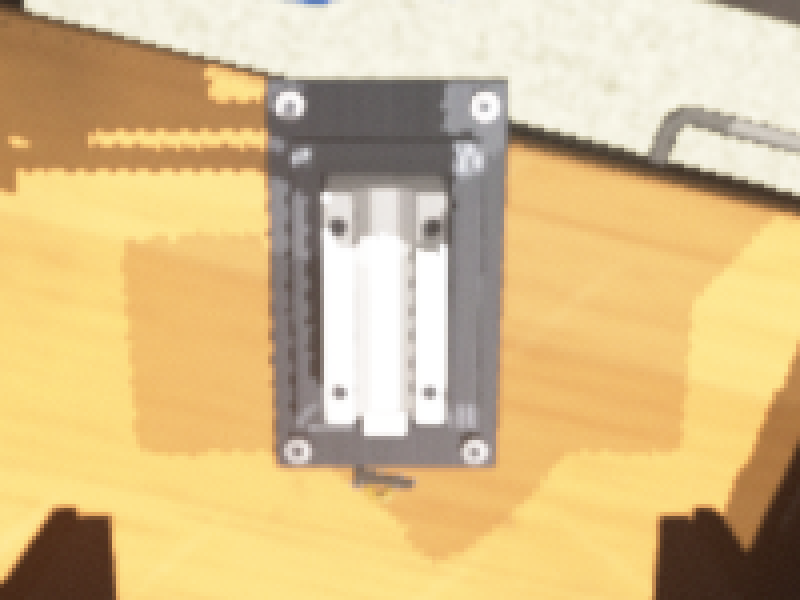

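The saddle is seated with its tab in the notch at (385,425). The top face corners are (322,190), (449,190), (449,424) and (324,424), and the holes are (338,227), (432,227), (430,392) and (339,392). I compute its fit and move to the cap.

```bash
python3 - <<'E'
from h import *
c=np.load('w5.npy',allow_pickle=True)
k=lambda L:[(u/4+219.5,v/4+99.5) for u,v in L]
print('corners',quad(c,k([(322,190),(449,190),(449,424),(324,424)]),.044))
print('holes',quad(c,k([(338,227),(432,227),(430,392),(339,392)]),.044))
print('plate',quad(c,k([(266,79),(508,79),(495,467),(276,467)]),.006))
print('screws',quad(c,k([(289,106),(485,106),(475,452),(298,452)]),.007))
E
python3 -m crank '[[1,0.05,0.2,0,0],[1,0.1,0.45,0,-0.02],[1,0.15,0.7,0,-0.04],[1,0.2,0.95,0,-0.06],[1,0.2,1,0,-0.08]]'; python3 -m crank '[[1,0.05,0.25,0,-0.025],[1,0.1,0.5,0,-0.05],[1,0.175,0.75,0,-0.075],[1,0.175,0.87,0,-0.075],[1,0.175,0.87,0,-0.075]]'; python3 -m crank '[[1,0,0,0,0],[1,0,0,0,0],[1,0,0,0,0],[1,0,0,0,0],[1,0,0,0,0]]'
python3 - <<'E'
from h import *
s=get_state();M=Ro.from_rotvec(s['tool_rot']).as_matrix();print(s['position'],np.arctan2(M[1,1],M[0,1])-np.pi/2)
np.save('w6.npy',np.array(cal('wrist'),dtype=object),allow_pickle=True)
im=get_image('wrist')[:,:,::-1];cv2.imwrite('pics/w6full.png',im)
m,cn=blob(im.copy(),320,174,70,110);print(m.sum(),cn.min(0),cn.max(0),rect(cal('wrist'),cn,.03))
cv2.imwrite('pics/w6.png',cv2.resize(im[100:250,220:420],None,fx=4,fy=4,interpolation=cv2.INTER_NEAREST))
E
```

```text
corners (array([ 0.4438, -0.242 ]), np.float64(0.2478), [np.float64(0.0362), np.float64(0.0709), np.float64(0.038), np.float64(0.0709)])
holes (array([ 0.444 , -0.2423]), np.float64(0.2403), [np.float64(0.0271), np.float64(0.0501), np.float64(0.0274), np.float64(0.0501)])
plate (array([ 0.4442, -0.2418]), np.float64(0.2399), [np.float64(0.0749), np.float64(0.1294), np.float64(0.0755), np.float64(0.1294)])
screws (array([ 0.4452, -0.2414]), np.float64(0.2424), [np.float64(0.0609), np.float64(0.1154), np.float64(0.0606), np.float64(0.1153)])
time: 11.98
position: [0.4861, -0.036, 0.2009]
tool_rot: [0.401, 3.116, 0.002]
ft_force: [0.0, -0.5, 0.3]
grip_width: 1.002
grip_force: 0.0
time: 12.6
position: [0.5202, 0.1358, 0.2006]
tool_rot: [-1.114, -2.937, 0.0]
ft_force: [0.4, -1.0, 0.1]
grip_width: 1.002
grip_force: 0.0
time: 13.22
position: [0.5206, 0.1334, 0.201]
tool_rot: [1.121, 2.935, 0.0]
ft_force: [0.1, -0.4, -0.2]
grip_width: 0.999
grip_force: 0.0
[0.52057259 0.13338136 0.20102892] -0.729954249394315
1756 [302. 139.] [334. 205.] ((521.3956298828125, 137.5459747314453), (36.14181900024414, 82.9269027709961), 52.05695343017578)
```

```bash
python3 - <<'E'
from h import *
im=cv2.imread('pics/w6full.png');c=np.load('w6.npy',allow_pickle=True)
for lo in(90,110,150,200):
    m,cn=blob(im,320,174,70,lo);print(lo,rect(c,cn,.03))
m,cn=blob(im,320,174,70,110)
for r in range(136,208,4):
    w=np.flatnonzero(m[r]); print(r,len(w) and (w[0],w[-1]),im[r,295:345:4].max(1) )
E
```

```text
90 ((521.4182739257812, 137.4576873779297), (36.14423751831055, 82.93292999267578), 52.0482177734375)
110 ((521.4182739257812, 137.4576873779297), (36.14423751831055, 82.93292999267578), 52.0482177734375)
150 ((521.4182739257812, 137.4576873779297), (36.14423751831055, 82.93292999267578), 52.0482177734375)
200 ((521.878173828125, 137.09901428222656), (36.14423751831055, 81.76652526855469), 52.0482177734375)
136 0 [245 245 244 244 244 242 241 240 241 242 240 241 247]
140 (np.int64(308), np.int64(331)) [232 163 153 158 172 166 172 196 228 247 242 242 243]
144 (np.int64(302), np.int64(332)) [228 145 253 254 255 254 255 255 255 254 241 243 242]
148 (np.int64(302), np.int64(332)) [227 145 252 215 254 254 255 254 157 254 241 241 243]
152 (np.int64(303), np.int64(332)) [237 141 251 227 254 254 255 255 252 255 238 241 243]
156 (np.int64(303), np.int64(332)) [236 139 244 254 255 254 255 255 255 255 238 241 242]
160 (np.int64(303), np.int64(333)) [139 138 205 253 254 254 255 255 255 255 239 239 236]
164 (np.int64(304), np.int64(333)) [138 134 142 170 175 169 255 255 255 254 236 232 236]
168 (n
[... 183 characters left out ...]
64(305), np.int64(333)) [130 133 134 170 172 170 254 254 254 254 239 241 240]
180 (np.int64(305), np.int64(333)) [129 133 131 165 169 169 254 254 254 254 240 241 241]
184 (np.int64(306), np.int64(333)) [131 132 129 166 168 169 254 254 254 254 239 241 242]
188 (np.int64(306), np.int64(334)) [132 131 132 158 127 168 254 254 213 239 241 241 240]
192 (np.int64(306), np.int64(334)) [130 135 133 157 125 170 254 254 252 253 236 239 241]
196 (np.int64(307), np.int64(333)) [134 133 134 163 164 166 253 252 250 250 237 240 242]
200 (np.int64(316), np.int64(325)) [134 169 137 138 227 172 254 254 240 240 240 241 239]
204 (np.int64(316), np.int64(325)) [170 177 177 178 251 222 253 253 241 241 243 241 240]
```

```bash
python3 - <<'E'
from h import *
c=np.load('w6.npy',allow_pickle=True)
print(quad(c,[(301.5,143),(332,141.5),(334,197.5),(306.5,199)],.03), quad(c,[(301.5,143),(332,141.5),(326,204.5),(315.5,206)],.03))
E
```

```text
(array([0.5189, 0.1391]), np.float64(-0.6667), [np.float64(0.0362), np.float64(0.07), np.float64(0.0347), np.float64(0.0703)]) (array([0.5226, 0.1363]), np.float64(-0.6656), [np.float64(0.0362), np.float64(0.0795), np.float64(0.0135), np.float64(0.0812)])
```

```bash
python3 -m crank '[[1,-0.01,0.03,-0.2,0.01],[1,-0.01,0.03,-0.45,0.01],[1,-0.01,0.03,-0.7,0.01],[1,-0.01,0.03,-0.8,0.01],[1,-0.01,0.03,-0.8,0.01]]' 25; python3 -m crank '[[1,0,0,-0.05,0],[1,0,0,-0.1,0],[1,0,0,-0.15,0],[1,0,0,-0.17,0],[1,0,0,-0.17,0]]'; python3 -m crank '[[0.2,0,0,0,0],[0.2,0,0,0,0],[0.2,0,0,0,0],[0.2,0,0,0,0],[0.2,0,0,0,0]]';python3 -m crank '[[0.2,0,0,0,0],[0.2,0,0,0,0],[0.2,0,0,0,0],[0.2,0,0,0,0],[0.2,0,0,0,0]]'
```

```text
time: 13.9
position: [0.5171, 0.1391, 0.0393]
tool_rot: [-1.027, -2.966, 0.004]
ft_force: [0.1, -0.5, 0.3]
grip_width: 1.004
grip_force: 0.0
time: 14.52
position: [0.5184, 0.1395, 0.0067]
tool_rot: [-1.028, -2.968, 0.001]
ft_force: [-0.4, -0.6, 0.5]
grip_width: 0.998
grip_force: 0.0
time: 15.15
position: [0.5186, 0.1396, 0.007]
tool_rot: [1.028, 2.968, 0.0]
ft_force: [-0.7, -0.1, -0.1]
grip_width: 0.517
grip_force: 0.0
time: 15.78
position: [0.5186, 0.1396, 0.007]
tool_rot: [1.028, 2.969, 0.0]
ft_force: [-0.7, -0.6, 0.6]
grip_width: 0.416
grip_force: 25.0
```

```bash
python3 -m crank '[[0.2,0,0,0.1,0],[0.2,0,0,0.35,0],[0.2,0,0,0.65,0],[0.2,0,0,0.9,0],[0.2,0,0,0.95,0]]' 30; python3 -m crank '[[0.2,0,0,0,0],[0.2,0,0,0,0],[0.2,0,0,0,0],[0.2,0,0,0,0],[0.2,0,0,0,0]]'
python3 - <<'E'
from h import *
s=get_state();M=Ro.from_rotvec(s['tool_rot']).as_matrix();print(s['position'],np.arctan2(M[1,1],M[0,1])-np.pi/2,s['grip_width'])
np.save('w7.npy',np.array(cal('wrist'),dtype=object),allow_pickle=True)
im=get_image('wrist')[:,:,::-1].copy();cv2.imwrite('pics/w7full.png',im)
cv2.imwrite('pics/w7.png',cv2.resize(im[170:300,220:420],None,fx=4,fy=4,interpolation=cv2.INTER_NEAREST))
E
```

```text
time: 16.4
position: [0.5205, 0.1401, 0.2008]
tool_rot: [1.027, 2.964, 0.007]
ft_force: [0.1, 0.3, -1.7]
grip_width: 0.407
grip_force: 30.0
time: 17.02
position: [0.5184, 0.1395, 0.1966]
tool_rot: [-1.028, -2.968, 0.001]
ft_force: [0.6, -0.6, -1.8]
grip_width: 0.412
grip_force: 30.0
[0.51844816 0.13951043 0.19656724] -0.6668206034559854 0.41154256099560305
```

View pics/w7.png

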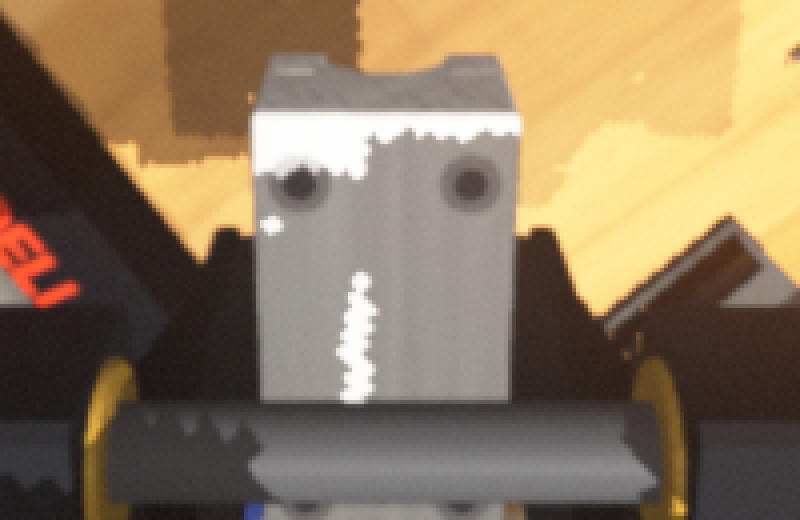

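The cap is held level, with its tail edge at zoom (251,112)–(522,112). That gives the same in-hand offset as the saddle had. I carry it over now.

```bash
python3 -m crank '[[0.2,-0.03,-0.15,0,0.01],[0.2,-0.07,-0.35,0,0.025],[0.2,-0.12,-0.6,0,0.045],[0.2,-0.17,-0.8,0,0.065],[0.2,-0.2,-1,0,0.08]]'; python3 -m crank '[[0.2,-0.05,-0.2,0,0.02],[0.2,-0.1,-0.45,0,0.04],[0.2,-0.14,-0.7,0,0.055],[0.2,-0.167,-0.85,0,0.065],[0.2,-0.167,-0.902,0,0.065]]';python3 -m crank '[[0.2,0,0,0,0],[0.2,0,0,0,0],[0.2,0,0,0,0],[0.2,0,0,0,0],[0.2,0,0,0,0]]'
python3 -c "
from h import *
s=get_state();M=Ro.from_rotvec(s['tool_rot']).as_matrix();print(s['position'],np.arctan2(M[1,1],M[0,1])-np.pi/2)"
```

```text
time: 17.7
position: [0.4781, -0.0618, 0.1972]
tool_rot: [0.253, 3.131, 0.001]
ft_force: [0.2, -0.3, -2.0]
grip_width: 0.411
grip_force: 30.0
time: 18.32
position: [0.4445, -0.2428, 0.1972]
tool_rot: [-0.376, 3.119, -0.0]
ft_force: [1.4, 0.8, -2.8]
grip_width: 0.407
grip_force: 30.0
time: 18.95
position: [0.4453, -0.2405, 0.197]
tool_rot: [-0.384, 3.118, 0.0]
ft_force: [0.3, 0.4, -1.0]
grip_width: 0.412
grip_force: 30.0
[ 0.44527787 -0.24051359  0.19699251] 0.24477294815994632
```

```bash
python3 -m crank '[[0.2,0,-0.002,-0.1,0],[0.2,0,-0.002,-0.22,0],[0.2,0,-0.002,-0.35,0],[0.2,0,-0.002,-0.45,0],[0.2,0,-0.002,-0.5,0]]'; python3 -m crank '[[0.2,0,0,-0.04,0],[0.2,0,0,-0.08,0],[0.2,0,0,-0.12,0],[0.2,0,0,-0.15,0],[0.2,0,0,-0.17,0]]';python3 -m crank '[[0.2,0,0,-0.003,0],[0.2,0,0,-0.003,0],[0.2,0,0,-0.003,0],[0.2,0,0,-0.003,0],[0.2,0,0,-0.003,0]]';python3 -m crank '[[0.2,0,0,0,0],[0.2,0,0,0,0],[0.2,0,0,0,0],[0.2,0,0,0,0]]'
python3 - <<'E'
from h import *
s=get_state();M=Ro.from_rotvec(s['tool_rot']).as_matrix();p=s['position'];a=np.arctan2(M[1,1],M[0,1])-np.pi/2;print(p,a)
c=cal('wrist');im=get_image('wrist')[:,:,::-1].copy();cv2.imwrite('pics/w8full.png',im)
# column profile of the tail: predicted saddle tail/top vs picture, for a saddle centred at (.444,-.2417)
x=np.array([np.cos(a),np.sin(a)]);ctr=np.array([.444,-.2417])
for n,q,z in(('saddle tail top',ctr-.035*x,.044),('nest outer tail',ctr-.047*x,.016),('plate tail',ctr-.065*x,.006),('cap tail top',p[:2]-.036*x,p[2]+.023),('cap tail bottom',p[:2]-.036*x,p[2]-.007)): print(n,proj(c,[*q,z]).round(1))
g=cv2.cvtColor(im,cv2.COLOR_BGR2GRAY)
for u in(305,345): print(u,[(r,int(g[r,u])) for r in range(120,215,2)])
E
```

```text
time: 19.58
position: [0.4446, -0.2409, 0.0959]
tool_rot: [0.382, -3.117, -0.001]
ft_force: [0.2, -0.8, -1.6]
grip_width: 0.408
grip_force: 30.0
time: 20.2
position: [0.4451, -0.2412, 0.0626]
tool_rot: [0.383, -3.118, -0.0]
ft_force: [0.3, 0.2, -1.8]
grip_width: 0.408
grip_force: 30.0
time: 20.82
position: [0.4452, -0.2413, 0.0625]
tool_rot: [-0.383, 3.118, 0.0]
ft_force: [-0.5, -0.7, -2.3]
grip_width: 0.414
grip_force: 30.0
time: 21.32
position: [0.4452, -0.2412, 0.0624]
tool_rot: [-0.383, 3.118, 0.0]
ft_force: [-0.3, -0.1, -2.5]
grip_width: 0.41
grip_force: 30.0
[ 0.4451684  -0.24123253  0.06237988] 0.24423164237453632
saddle tail top [317.6 178.9]
nest outer tail [317.4 153.9]
plate tail [317.3 128.3]
cap tail top [318.4 199.2]
cap tail bottom [318.  183.8]
305 [(120, 241), (122, 238), (124, 234), (126, 231), (128, 233), (130, 98), (132, 87), (134, 84), (136, 86), (138, 84), (140, 86), (142, 86), (144, 87), (146, 84), (148, 83), (150, 85), (152, 78), (154, 58), (156, 79), (158, 85), (160, 83), (162, 81), (164, 81), (166, 78), (168, 100), (170, 121), (172, 125), (174, 127), (176, 131), (178, 162), (180, 137), (182, 136), (184, 134), (186, 129), (188, 123), (190, 124), (192, 124), (194, 124), (196, 126), (198, 181), (200, 221), (202, 224), (204, 224), (206, 224), (208, 223), (210, 224), (212, 223), (214, 221)]
345 [(120, 241), (122, 244), (124, 243), (126, 240), (128, 240), (130, 100), (132, 88), (134, 89), (136, 90), (138, 88), (140, 89), (142, 102), (144, 92), (146, 88), (148, 85), (150, 84), (152, 81), (154, 65), (156, 141), (158, 161), (160, 161), (162, 161), (164, 157), (166, 146), (168, 114), (170, 114), (172, 117), (174, 117), (176, 117), (178, 113), (180, 115), (182, 120), (184, 119), (186, 117), (188, 119), (190, 119), (192, 121), (194, 121), (196, 121), (198, 140), (200, 150), (202, 152), (204, 149), (206, 151), (208, 150), (210, 150), (212, 142), (214, 132)]
```

The picture's edges match the predictions within a pixel or two (saddle tail at row 178, cap tail at row 199, nest wall at row 154). The gap is about 11 mm and the forces are quiet, so I hand in the job.

```bash
python3 -c "
from bench import *
print(close_job())"
```

```text
the job is handed in; nothing more can be done
None
```

The saddle is seated in the nest with its tab in the notch and released, the cap is held still and square about 11 mm above it, and the job is handed in; no pass/fail result was returned.

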